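Add the second keyed weight to the tile tester

TASK

The clay-tile tester needs its second weight: slide the thick slotted steel weight sideways onto the tester's stem at the flattened neck, lower it onto the thin weight already there, and turn it until its slot stands a quarter turn away from the slot below and it drops over the keys, fully home and flat on the thin weight. Leave it there, let go, so that its load brings the tester's foot down on the tile. Work by feel and gently, never pushing on the tester or its weights with more than 25 N, and leave the spare weight and everything else on the bench where they are.

Things in the scene. Friction and masses are not known exactly. Their poses are not given: they have to be found in the camera images.
- thick_center (a point): Centre (half-way up) of the weight to add: the THICK slotted dark steel disc, 20 mm thick, lying flat on the bench. 66 mm across, with two parallel grip flats 60 mm apart facing its +y and -y. z up, x out through its slot. Slot 10.5 mm wide, flaring to 19 mm at the rim, ending in a 16.4 mm bore at the centre. About 0.43 kg.
- thick_notch (a point): On the thick weight's underside, 20 mm from its centre on the side away from the slot: middle of a radial notch 10.5 mm wide, 3.8 mm deep, from bore to rim. Same axes as thick_center. On its top the thick weight has two keys like those of the thin one.
- tester: The tester's fixed base: grey, 112 x 150 mm, with a brown clay tile on it (70 mm to the near, 94 mm to the far side). Origin at the centre of its underside, x to the far side. The frame on it (two columns, grey crosshead 100 mm high, nuts to 107 mm, carrying stem and thin weight) is clamped in T-slots anywhere up to 20 mm to the near or far side (along x).
- neck_nominal (a point): Middle of the stem's neck if the frame were clamped at mid-base: right in y and height, but the stem really stands up to 20 mm nearer or farther along x: feel for it. Axes as tester. The neck is 8 mm thick along y, 14 mm long along x, 25 mm high; above it a knob 22 mm wide, 8 mm high. A weight passes the neck only with its slot along x, e.g. from the near side, slot to +x.
- keys_nominal (a point): 21.5 mm below neck_nominal, off along x just like it: height of the key tops of the thin weight. Below the neck (from 15 mm below neck_nominal, bevelled) the stem is round, 14 mm thick: a weight's bore has 1.2 mm play there, it can turn but not slide off. The bore's wall meets the near end of the neck 1.2 mm after the centres coincide.
- thin_weight (a joint): Direction of the slot of the thin weight (13 mm thick, 66 mm across) already on the stem: angle from the tester's x, counter-clockwise from above, rad. It turns stiffly (0.12 N m). On top it has two radial keys, 6.6 mm wide, 3 mm high, 13.5 to 27 mm from the centre, a quarter turn either side of its slot.
- thick_slot (a point): Middle of the thick weight's slot, 20 mm from its centre, half-way up; axes as thick_center. Put on the thin weight, the thick one rests on the key tops until its slot stands a quarter turn either way from the thin one's slot; then one key enters this slot, the other the notch (2 mm play each side) and it drops 3 mm, home. The carrier is sprung, 1 N/mm: left alone it sinks 4 to 5 mm more.
- spare_center (a point): Centre of the spare thin slotted weight, 13 mm thick, 66 mm across, flat on the bench; leave it alone. Either of the two may lie to the left.
- water_pot: Blue water bowl, 102 mm wide, 64 mm high; origin at the centre of its underside. Leave alone.
- slip_jar: White jar with a black lid, 66 mm wide, 94 mm high; origin at the centre of its underside. Leave alone.
- needle_tool: Needle tool with a wooden handle, 148 mm long, 10 mm high, lying on the bench; origin near its middle. Leave alone.
- wood_stamp: Wooden stamp, 26 mm wide, 50 mm high; origin at the centre of its underside. Leave alone.
- wood_rib: Flat wooden rib, 79 x 99 mm, 8 mm high, lying on the bench; origin at the centre of its underside. Leave alone.
- loop_tool: Loop tool with a wooden handle, 174 mm long, 13 mm high, lying on the bench; origin near its middle. Leave alone.
- clay_mug: Brown clay mug, 83 mm wide, 94 mm high; origin at the centre of its underside. Leave alone.

How it is judged:
At the end, for the whole second after the job is handed in: The thick weight is on the stem (within 3 mm sideways and 23 mm near-far of the base's middle, which covers the frame's setting), level within 0.04 rad, keyed home on the thin weight with its load on the spring (its centre 143 to 147.6 mm above the base's underside) and at rest (z of thick_center in the frame of tester between 0.143 and 0.1476 m and y of thick_center in the frame of tester between -0.003 and 0.003 m and x of thick_center in the frame of tester between -0.023 and 0.023 m and angle between thick_center's own z axis and vertical below 0.04 rad and linear speed of thick_weight below 0.01 m/s); the robot touches nothing.
It fails at once if the thick weight pushes on the tester (its stem, carrier or thin weight) with more than 25 N (contact force between thick_weight and tester above 25 N).
It fails at once if the robot itself pushes on the tester with more than 25 N (contact force between any of the fingers, the arm and tester above 25 N).
It fails at once if the spare weight or another thing on the bench is moved by more than 20 mm (distance of any of spare_center, water_pot, slip_jar, needle_tool, wood_stamp, clay_mug, wood_rib, loop_tool from where it was at the start of the episode above 0.02 m).
It also fails if it takes over 51 s, if anything falls off the work surface, if the arm or the gripper's body presses on something with over 40 N, if the wrist force passes 120 N, or if a joint passes its speed limit or range.

ROBOT

A 7-joint arm with a two-finger parallel gripper is mounted at the origin on the work surface; the furniture and walls round the work are solid. World frame = base frame: x ahead of the robot, y to its left, z up, the work surface at z = 0. Lengths are in m, angles in rad, forces in N, time in s.
With the tool pointing down it reaches from about 0.4 to 0.9 m from the base axis. Payload 5.6 kg.
Tool frame: the origin (TCP) lies midway between the tips of the shut fingers; the grasp point (between the pads) lies 19 mm behind it; z points along the fingers, y is the line along which they close (so a half turn about z gives the same grasp; the last joint's range is limited). The gripper opens to 92 mm and grips with 3 to 60 N. Pads are 20 mm wide; open, the fingers measure 128 mm over their backs; the gripper's body (75 mm by 189 mm) begins 69 mm behind the grasp point.
Start: joints at [1.096, 0.468, -0.012, 1.603, 0.006, 1.071, -0.056], TCP at [0.272, -0.59, 0.215] pointing down, gripper open.
Joint ranges: [-2.53, 2.53], [-0.31, 2.02], [-1.57, 1.55], [0.28, 2.44], [-1.29, 4.43], [0.15, 1.84], [-2.92, 2.92]. Speed limits (rad/s): [2.57, 2.57, 3.14, 3.14, 3.14, 3.14, 3.14].

INTERFACE

Orientations are given as a 3x3 rotation matrix whose columns are the frame's x, y, z axes.
In Python, from station import env, effector, solver, viewer, workorder, search_frame, tip_of gives the robot as it stands. Calls block until the motion is done:
- env.reach(position, orientation): joint-space move of the TCP to a pose.
- env.movel(position, frame=None, rate=0.15): straight line of the TCP; frame=None keeps the orientation; rate is the mean speed in m/s.
- env.goto_joints(angles): joint-space move.
- effector.release() and effector.grasp(squeeze=None): open the fingers fully, or close them until they stop; squeeze is the grip in N (None keeps the last).
- env.pause(seconds).
- solver.inverse_kinematics(position, orientation): joint angles nearest the present ones, or None.
- env.sense(): the state.
- viewer.read_camera(name): name is "scene" or "top" or "wrist"; returns (picture, depth): 420x560x3 uint8, red, green, blue; 420x560 float32, m along the optical axis (not along the pixel's ray), 0 where there is no reading.
- viewer.camera_info(name): a dict with "intrinsics" (3x3 intrinsics, pixels), "dist_coeffs" ([k1, k2, p1, p2, k3] as OpenCV has them; the pictures are not rectified), "eye" and "rotation" of the camera in the world; the wrist camera has in their place "T_tool_cam" (4x4, takes a point from camera to tool coordinates, whose origin is the TCP and whose axes are the flange's). Camera axes: x right, y up, looking along -z (the intrinsics and any distortion apply to the point x, -y, -z); pixel columns grow to the right and rows downward; lengths in m; the calibration is good to about 2 mm. A picture is of the moment at which its call begins: read the wrist's pose just before it. camera_info takes no time and is no camera call.
A pose or a line that the arm cannot do raises env.PlanningError and nothing moves.
- workorder.finish_job(): hands the job in; it is judged then, once.
Trained networks look in the newest picture that a camera, given by its name, has taken for a name from the list of things; names that differ only in an ending like _2 or _b are one class to them, and where a whole thing is asked for, a point or a joint stands for the part that bears it (a point fixed in the world has none). Each returns a list of dicts, best first, with "score" (0 to 1); they miss things now and then, are a little off and sometimes report something else, mostly with a low value. They report only what shows in the picture. A call takes as long as a camera call.
- search_frame(camera, name): "at" ([x, y, z] in m, in world coordinates, good to about 4 mm: the middle of the surface that is visible of it).
- tip_of(camera, name): "at" ([x, y, z] in m, in world coordinates, good to about 4 mm: a listed point, or the origin of a listed thing).
The state is a dict: "t": time; "joint_positions": joint angles; "joint_velocities": joint speeds; "tau": joint torques, N m; "ee_pos": TCP position; "tcp_rot": TCP orientation; "wrist_force": force on the tool from outside, world axes, zero at the start; "moment": the same for the moment, N m; "gripper_width": finger opening in m; "grasp_force": force on a finger pad.
Only numpy, scipy, OpenCV 4.12 (cv2) and the standard library are available. Lean on these libraries where they do the work, as an engineer would, in place of code of your own. Each camera call takes 0.05 s, during which the arm holds its last target. There are 200 camera calls.

## Working session

There is one attempt and no reset: what is moved stays moved. The work goes in short steps, each a Python script; the robot and the scene stay as the last script left them, time stands still between calls to the robot, and variables do not carry over. Pictures are saved under pics/ and viewed, at most 10 in all, crops included, and the job is handed in when it is done.

```bash
ls; mkdir -p pics
python3 - <<'E'
from station import *
import cv2,numpy as np
s=env.sense();print(s['t'],s['ee_pos'],s['tcp_rot'],s['gripper_width'],s['wrist_force'])
for c in ['scene','top']:
    p,d=viewer.read_camera(c);cv2.imwrite(f'pics/{c}0.png',p[:,:,::-1]);np.savez(f'pics/{c}0.npz',p=p,d=d)
    print(c,viewer.camera_info(c))
    for n in ['thick_center','thick_slot','thick_notch','tester','neck_nominal','keys_nominal','spare_center']:
        print(n,[(np.round(r['at'],4).tolist(),round(r['score'],2)) for r in tip_of(c,n)[:3]])
    print('thickframe',[(np.round(r['at'],4).tolist(),round(r['score'],2)) for r in search_frame(c,'thin_weight')[:3]])
E
```

```text
pics
0.0 [ 0.27172526 -0.58986315  0.21367037] [[ 9.08234873e-01  4.18459910e-01 -8.47435122e-04]
 [ 4.18460739e-01 -9.08233705e-01  1.46541273e-03]
 [-1.56452661e-04 -1.68555727e-03 -9.99998567e-01]] 0.09198001419494828 [-0.17444268  0.48110928 -0.56502452]
scene {'intrinsics': array([[469.852781  ,   0.        , 279.65794966],
       [  0.        , 469.852781  , 207.05973002],
       [  0.        ,   0.        ,   1.        ]]), 'dist_coeffs': array([0.05182098, 0.        , 0.        , 0.        , 0.        ]), 'eye': array([0.03748565, 0.57184913, 0.79123817]), 'rotation': array([[-0.81610662,  0.3687195 , -0.44498979],
       [-0.57782616, -0.53305651,  0.61803534],
       [-0.00932302,  0.76150947,  0.64808672]])}
thick_center [([0.4367, 0.0246, 0.0092], 0.81), ([0.4705, -0.3134, 0.0396], 0.75)]
thick_slot [([0.4553, 0.0326, 0.0056], 0.56)]
thick_notch [([0.4138, 0.0128, -0.0043], 0.63)]
tester [([0.4795, 0.218, 0.0038], 0.64), ([0.6064, -0.0559, 0.0002], 0.55)]
neck_nominal [([0.6088, -0.0505, 0.1637], 0.68)]
keys_nominal []
spare_center [([0.4508, -0.1457, 0.0059], 0.55)]
thic
[... 296 characters left out ...]
      ]), 'eye': array([ 0.3630251 , -0.05630588,  0.9477719 ]), 'rotation': array([[ 0.00691675,  0.98673016, -0.16222128],
       [-0.99986064,  0.00435946, -0.01611487],
       [-0.01519383,  0.16231014,  0.98662281]])}
thick_center [([0.4374, 0.019, 0.011], 0.64)]
thick_slot [([0.4504, 0.0268, 0.0078], 0.69), ([0.3435, 0.1528, -0.0001], 0.43)]
thick_notch [([0.4095, 0.0127, 0.0005], 0.68)]
tester [([0.6024, -0.0463, -0.0007], 0.94), ([0.5278, -0.1918, 0.001], 0.24)]
neck_nominal [([0.6029, -0.0514, 0.1669], 0.57)]
keys_nominal [([0.6025, -0.0522, 0.1406], 0.69), ([0.4521, 0.0269, 0.0098], 0.4)]
spare_center [([0.4549, -0.1468, 0.0062], 0.62)]
thickframe [([0.585, -0.0471, 0.1387], 0.59)]
```

Run:
```python
import cv2
a=cv2.imread('pics/top0.png');b=cv2.imread('pics/scene0.png')
cv2.imwrite('pics/t1.png',cv2.resize(a,(800,600),interpolation=cv2.INTER_CUBIC))
cv2.imwrite('pics/s1.png',cv2.resize(b,(800,600),interpolation=cv2.INTER_CUBIC))
```

```text
(no output)
```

View pics/t1.png

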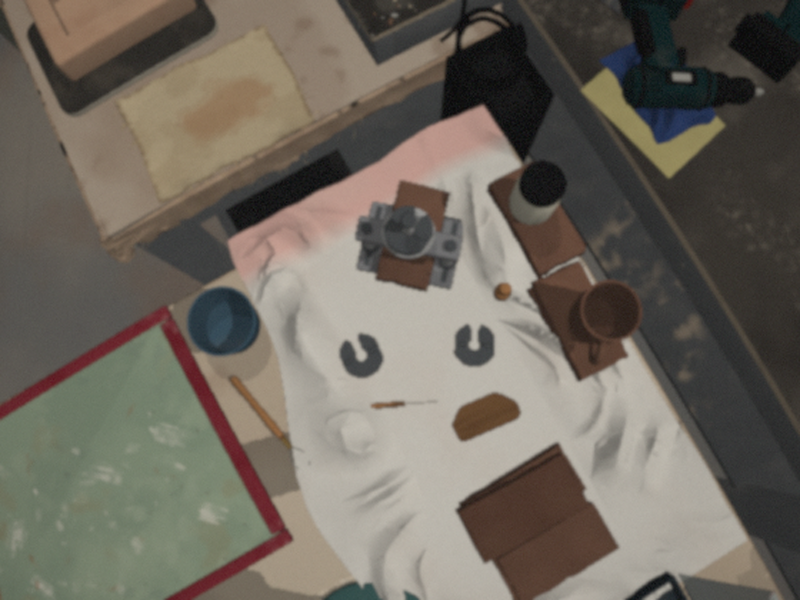

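View pics/s1.png

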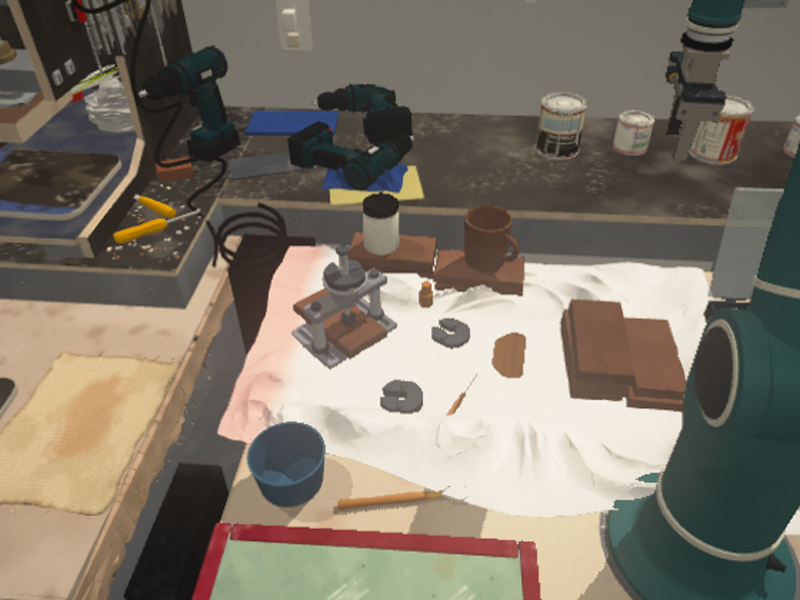

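The thick weight is the left disc (top pic ~(361,355), slot up-left). The spare is at (474,344), and the tester at (410,232) is yawed slightly clockwise. Next I'll take wrist views.

Run:
```python
from station import *
import cv2,numpy as np
print(viewer.camera_info('wrist'))
R=np.diag([1.,-1,-1])
for i,p in enumerate([[0.42,0.02,0.22],[0.56,-0.04,0.36]]):
    env.reach(p,R); s=env.sense()
    p,d=viewer.read_camera('wrist');cv2.imwrite(f'pics/w{i}.png',cv2.resize(p[:,:,::-1],(800,600)))
    np.savez(f'pics/w{i}.npz',p=p,d=d,pos=s['ee_pos'],R=s['tcp_rot'])
    print(s['t'],s['ee_pos'],s['tcp_rot'].round(4).tolist(),s['joint_positions'],s['wrist_force'],s['moment'])
    for n in (['thick_center','thick_slot','thick_notch'] if i==0 else ['tester','neck_nominal','keys_nominal']):
        print(n,[(np.round(r['at'],4).tolist(),round(r['score'],2)) for r in tip_of('wrist',n)[:3]])
    if i: print([(np.round(r['at'],4).tolist(),round(r['score'],2)) for r in search_frame('wrist','thin_weight')[:3]])
```

```text
{'intrinsics': array([[323.68039381,   0.        , 274.45398898],
       [  0.        , 323.68039381, 210.89730434],
       [  0.        ,   0.        ,   1.        ]]), 'dist_coeffs': array([-0.00090446,  0.        ,  0.        ,  0.        ,  0.        ]), 'T_tool_cam': array([[-7.83276029e-04,  9.72099695e-01,  2.34566768e-01,
         6.50541652e-02],
       [ 9.99999693e-01,  7.55503588e-04,  2.08260450e-04,
        -4.87996334e-04],
       [ 2.52338857e-05,  2.34566859e-01, -9.72099989e-01,
        -1.70430952e-01],
       [ 0.00000000e+00,  0.00000000e+00,  0.00000000e+00,
         1.00000000e+00]])}
3.1417 [0.42029638 0.01937314 0.22002808] [[1.0, -0.0012, 0.0002], [-0.0012, -1.0, 0.0], [0.0002, -0.0, -1.0]] [ 0.3896479   0.10821055 -0.54057381  2.09616734  0.06823643  0.95349766
 -1.7598432 ] [-0.30871582  0.45659029 -0.3460111 ] [ 0.01165787  0.07572268 -0.00100796]
thick_center [([0.4328, 0.0246, 0.0047], 0.88)]
thick_slot [([0.4491, 0.0358, 0.0132], 0.64), ([0.6035, -0.0512, 0.0009], 0.59)]
thick_notch [([0.4199, 0.0084, -0.0018], 0.69)]
4.1833 [ 0.55890011 -0.03934877  0.35874733] [[1.0, 0.0008, -0.0024], [0.0008, -1.0, 0.0005], [-0.0024, -0.0005, -1.0]] [ 0.40608345  0.24550366 -0.47942618  1.61469515  0.11557873  1.31215854
 -1.66093448] [-0.77499733  0.29093636 -0.8036747 ] [0.06937491 0.02398148 0.04118698]
tester [([0.6033, -0.0537, 0.0012], 0.67), ([0.4209, 0.008, 0.0002], 0.33), ([0.45, 0.0377, 0.0143], 0.19)]
neck_nominal [([0.6029, -0.0547, 0.168], 0.86)]
keys_nominal [([0.6069, -0.0523, 0.1414], 0.61), ([0.4717, -0.3144, 0.0346], 0.29)]
[([0.5935, -0.0424, 0.1415], 0.58)]
```

View pics/w0.png

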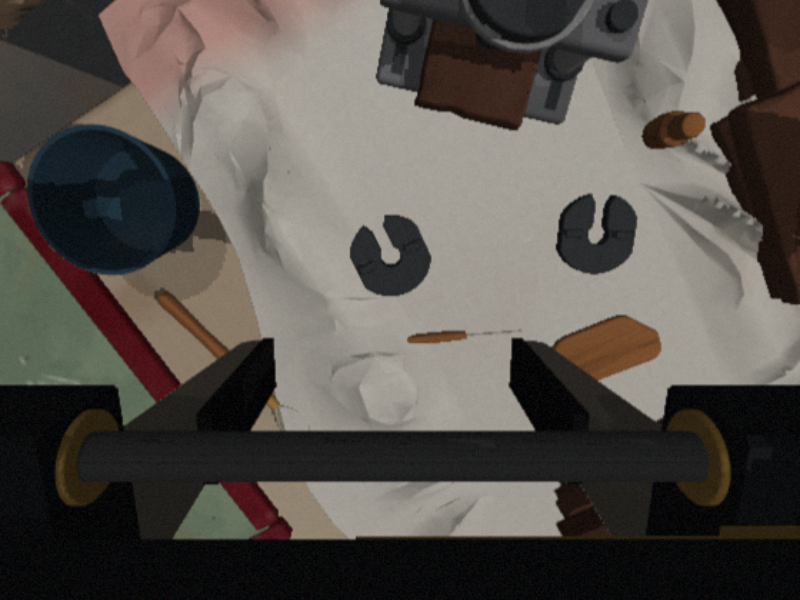

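View pics/w1.png

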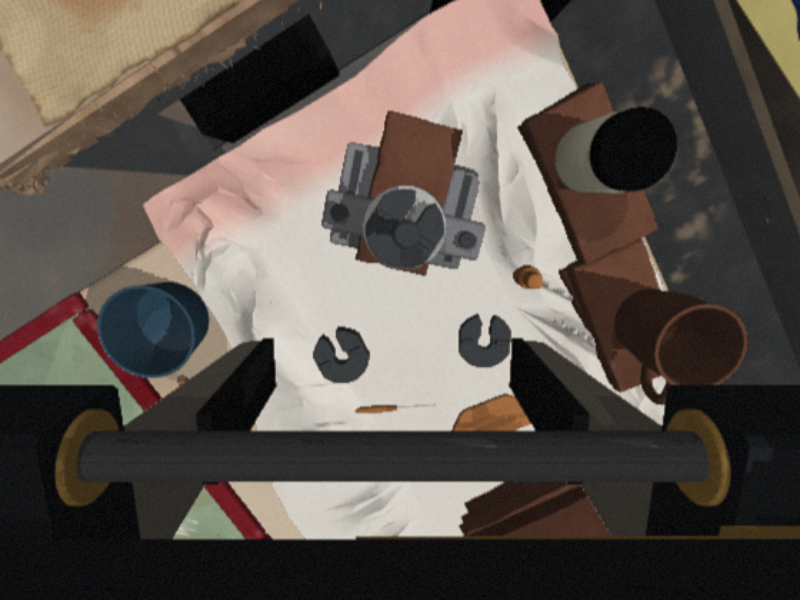

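Thick weight is at w0 (391,256), slot toward (375,222). The tester's disc is at w1 (405,228). I'll measure both from depth.

```bash
cat > h.py <<'E'
import numpy as np,cv2
from station import env,effector,solver,viewer,workorder,search_frame,tip_of
def cloud(d,pos,R):
    I=viewer.camera_info('wrist');K=I['intrinsics'];T=I['T_tool_cam']
    v,u=np.mgrid[:420,:560]
    q=cv2.undistortPoints(np.stack([u.ravel(),v.ravel()],1).astype(np.float64)[:,None],K,I['dist_coeffs'])[:,0]
    z=d.ravel();P=np.stack([q[:,0]*z,-q[:,1]*z,-z],1)
    P=(T[:3,:3]@P.T).T+T[:3,3]
    W=(R@P.T).T+pos; W[z<=0]=np.nan
    return W.reshape(420,560,3)
def rotz(a): c,s=np.cos(a),np.sin(a);return np.array([[c,-s,0],[s,c,0],[0,0,1.]])
E
python3 - <<'E'
from h import *
for i in (0,1):
    f=np.load(f'pics/w{i}.npz');W=cloud(f['d'],f['pos'],f['R'])
    near=np.hypot(W[...,0]-.435,W[...,1]-.022)<.06
    g=W[near]; print('thick z hist',np.histogram(g[:,2],bins=np.arange(-.01,.035,.005)))
    m=near&(W[...,2]>.012)
    P=W[m][:,:2].astype(np.float32)
    h=cv2.convexHull(P)[:,0]; c,r=cv2.minEnclosingCircle(h)
    print('circle',c,r,'N',len(P),'z',np.median(W[m][:,2]),'mean',P.mean(0),'dir slot',np.degrees(np.arctan2(*(np.array(c)-P.mean(0))[::-1])))
    nt=np.hypot(W[...,0]-.6,W[...,1]+.05)<.13
    print('tester z',[(round(b,3),n) for b,n in zip(np.arange(0,.22,.005),np.histogram(W[nt][:,2],bins=np.arange(0,.225,.005))[0]) if n>20])
f=np.load('pics/w1.npz');W=cloud(f['d'],f['pos'],f['R']);nt=np.hypot(W[...,0]-.6,W[...,1]+.05)<.13
def rect(lo,hi,nm):
    m=nt&(W[...,2]>lo)&(W[...,2]<hi);P=W[m][:,:2].astype(np.float32);print(nm,len(P),W[m].mean(0),cv2.minAreaRect(P),cv2.minEnclosingCircle(P))
rect(.177,.21,'knob');rect(.125,.15,'disc');rect(.093,.103,'cross');rect(.093,.112,'cross+nuts');rect(.01,.03,'base')
p=f['p'][100:210,215:345];cv2.imwrite('pics/c1.png',cv2.resize(p[:,:,::-1],None,fx=5,fy=5,interpolation=cv2.INTER_CUBIC)*1)
a=cv2.imread('pics/c1.png');cv2.imwrite('pics/c1.png',np.clip(a*1.8,0,255).astype(np.uint8))
E
```

```text
thick z hist (array([   0,    0, 3656,  448,  482, 1345, 2090,  206]), array([-0.01 , -0.005,  0.   ,  0.005,  0.01 ,  0.015,  0.02 ,  0.025,
        0.03 ]))
circle (0.4349038600921631, 0.02200191654264927) 0.060087140649557114 N 66373 z 0.32638866297064717 mean [0.4393296  0.02129749] dir slot 170.95634589287684
tester z [(np.float64(0.0), np.int64(13752)), (np.float64(0.005), np.int64(1286)), (np.float64(0.01), np.int64(2267)), (np.float64(0.015), np.int64(712)), (np.float64(0.02), np.int64(1090)), (np.float64(0.025), np.int64(1929)), (np.float64(0.03), np.int64(2734)), (np.float64(0.035), np.int64(74)), (np.float64(0.04), np.int64(108)), (np.float64(0.045), np.int64(84)), (np.float64(0.05), np.int64(63)), (np.float64(0.055), np.int64(50)), (np.float64(0.085), np.int64(98)), (np.float64(0.09), np.int64(271)), (np.float64(0.095), np.int64(1041)), (np.float64(0.1), np.int64(748)), (np.float64(0.105), np.int64(352)), (np.float64(0.12), np.int64(99)), (np.float64(0.125), np.int64(678)), (np.float64(0.13), np.int64(160)), (np.float64(0.135), np.int64(517)), (np.float64(0.14), np.int64(
[... 1289 characters left out ...]
9652), 0.036048129200935364)
cross 1337 [ 0.59336472 -0.04632475  0.09985094] ((0.5919032692909241, -0.04905527085065842), (0.15007033944129944, 0.036029551178216934), 77.83090209960938) ((0.5923151969909668, -0.04895137995481491), 0.0756046250462532)
cross+nuts 1579 [ 0.59316786 -0.04673628  0.10095515] ((0.5919032692909241, -0.04905527085065842), (0.15007033944129944, 0.036029551178216934), 77.83090209960938) ((0.5923151969909668, -0.04895137995481491), 0.0756046250462532)
base 8357 [ 0.65277478 -0.0632297   0.01689092] ((0.6332521438598633, -0.05792379379272461), (0.2597815692424774, 0.19117258489131927), 76.70706939697266) ((0.599953830242157, -0.049982037395238876), 0.13008177280426025)
```

View pics/c1.png

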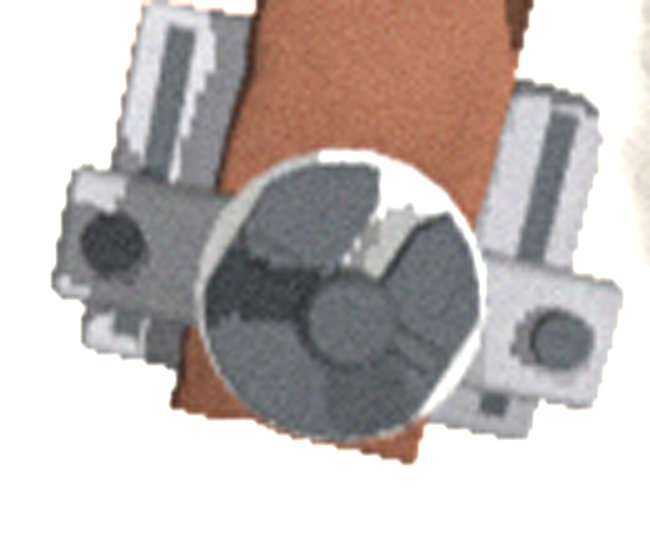

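Stem is at about (0.592,-0.049), tester yaw about -12°, and the thin slot points up-right at about (400,235) in the crop. Now refining both slot angles.

Run:
```python
from h import *
def slot(W,c0,lo,hi,rr):
    c=np.array(c0)
    m=(np.hypot(W[...,0]-c[0],W[...,1]-c[1])<.045)&(W[...,2]>lo)&(W[...,2]<hi)
    P=W[m];print('med z',np.median(P[:,2]))
    P=P[:,:2].astype(np.float32);cc,r=cv2.minEnclosingCircle(P);h=cv2.convexHull(P);M=cv2.moments(h);c2=np.array([M['m10'],M['m01']])/M['m00'];print('circ',cc,r,'hull cen',c2)
    d=P-np.array(cc);a=np.degrees(np.arctan2(d[:,1],d[:,0]));q=np.hypot(*d.T);k=(q>rr[0])&(q<rr[1])
    n,_=np.histogram(a[k],bins=np.arange(-180,181,6));print(dict((int(x),int(y)) for x,y in zip(range(-177,180,6),n) if y<.5*np.median(n)),np.median(n))
for i in (0,1):
    f=np.load(f'pics/w{i}.npz');W=cloud(f['d'],f['pos'],f['R'])
    W[:,:,2][(np.mgrid[:420,:560][0]>235)]=np.nan if i else W[:,:,2][(np.mgrid[:420,:560][0]>235)]
    if i==0: slot(W,(.435,.022),.012,.03,(.014,.026))
    else: slot(W,(.592,-.049),.133,.15,(.02,.03))
f=np.load('pics/w1.npz');W=cloud(f['d'],f['pos'],f['R']);slot(W,(.435,.022),.012,.03,(.014,.026))
R0=np.diag([1.,-1,-1])
for nm,p,y in [('grasp',[.435,.022,.004],25),('slide',[.53,-.035,.16],-12),('fin',[.592,-.049,.14],54)]:
    for o in (0,180): 
        q=solver.inverse_kinematics(p,rotz(np.radians(y+o))@R0);print(nm,o,None if q is None else np.round(q,2))
```

```text
med z 0.020108556044943326
circ (0.43135491013526917, 0.02895301766693592) 0.04010261595249176 hull cen [0.43066523 0.02838224]
{-9: 6, -3: 0, 3: 0, 9: 0, 15: 5} 17.5
med z 0.14064873999548602
circ (0.5917019844055176, -0.04907400906085968) 0.033124685287475586 hull cen [ 0.59160112 -0.04897086]
{-39: 0, -33: 0, -27: 0, -21: 3} 18.0
med z 0.02011494763171706
circ (0.43158864974975586, 0.028466852381825447) 0.040079616010189056 hull cen [0.43084357 0.02838367]
{-9: 2, -3: 0, 3: 0, 9: 0, 15: 2} 8.0
grasp 0 [ 0.27  0.54 -0.47  2.21  0.52  0.49 -1.74]
grasp 180 [ 0.87  1.11 -1.34  2.18  1.29  1.13  0.81]
slide 0 [ 0.35  0.38 -0.43  1.92  0.2   0.88 -1.95]
slide 180 [ 0.71  0.51 -0.9   1.9   0.48  0.97  0.95]
fin 0 [ 0.43  0.53 -0.53  1.78  0.33  0.92 -0.87]
fin 180 [ 0.87  0.94 -1.33  1.75  0.96  1.27  1.8 ]
```

Run:
```python
from h import *
for i in (0,1):
    f=np.load(f'pics/w{i}.npz');W=cloud(f['d'],f['pos'],f['R'])
    dark=f['p'].max(2)<90
    m=((np.hypot(W[...,0]-.435,W[...,1]-.022)<.045)&(W[...,2]>.012)&(W[...,2]<.03)&dark).astype(np.uint8)
    n,l,st,ce=cv2.connectedComponentsWithStats(m); k=1+st[1:,4].argmax(); m=l==k
    P=W[m][:,:2].astype(np.float32);h=cv2.convexHull(P);M=cv2.moments(h);c2=np.array([M['m10'],M['m01']])/M['m00']
    cc,r=cv2.minEnclosingCircle(P);cc=np.array(cc);print(st[k],cc,r,c2,'area r',np.sqrt(M['m00']/np.pi),'rect',cv2.minAreaRect(P))
    for c in (cc,c2):
        d=P-c;a=np.degrees(np.arctan2(d[:,1],d[:,0]));q=np.hypot(*d.T);kk=(q>.014)&(q<.027)
        n,_=np.histogram(a[kk],bins=np.arange(-180,181,5));print(dict((int(x)+2,int(y)) for x,y in zip(range(-180,180,5),n) if y<.6*np.median(n)),np.median(n),'centroid dir',np.degrees(np.arctan2(*(c-P.mean(0))[::-1])))
    # flats: width vs angle
    D=h[:,0];an=np.arange(0,180,3);w=[np.ptp(D@[np.cos(np.radians(t)),np.sin(np.radians(t))]) for t in an];print('min width at',an[np.argsort(w)[:6]],np.round(sorted(w)[:3],4),max(w))
```

```text
[ 245  151   57   56 2080] [0.43329188 0.02142913] 0.032859768718481064 [0.43312522 0.02123513] area r 0.031766684119207245 rect ((0.4325695335865021, 0.020975841209292412), (0.06338267773389816, 0.059197697788476944), 24.749034881591797)
{12: 6, 17: 0, 22: 0, 27: 0, 32: 0, 37: 6} 17.0 centroid dir 34.87413546438026
{12: 5, 17: 0, 22: 0, 27: 0, 32: 0, 37: 5} 17.0 centroid dir 32.250424204473845
min width at [114 117 111 120 123 108] [0.0595 0.0596 0.0605] 0.06548169219710527
[219 229  40  39 985] [0.43432885 0.02139266] 0.03311522305011749 [0.43432831 0.02119417] area r 0.03166036308535811 rect ((0.4338027238845825, 0.020761212334036827), (0.06343509256839752, 0.0592707023024559), 26.761178970336914)
{12: 2, 17: 0, 22: 0, 27: 0, 32: 0} 8.0 centroid dir 73.19525567413284
{12: 2, 17: 0, 22: 0, 27: 0, 32: 0, 37: 3} 8.0 centroid dir 70.32937055066454
min width at [117 114 120 111 123 108] [0.0593 0.0597 0.06  ] 0.06593861481827112
```

Run:
```python
from h import *
R0=np.diag([1.,-1,-1]);G=rotz(np.radians(25.3))@R0;c=np.array([.4337,.0213])
env.reach([*c,.06],G);env.movel([*c,.0045],G,rate=.08)
s=env.sense();print(s['t'],s['ee_pos'],s['wrist_force'])
g0=s['ee_pos'].copy()
effector.grasp(squeeze=40);s=env.sense();print(s['t'],s['ee_pos'],s['gripper_width'],s['grasp_force'],s['wrist_force'])
g0=s['ee_pos'].copy()
env.movel([*c,.10],G,rate=.1)
u=np.array([np.cos(np.radians(-12.2)),np.sin(np.radians(-12.2))]);S=np.array([.5918,-.049])
F=rotz(np.radians(-12.2))@R0
env.reach([*(S-.06*u),.200],F);z=.164-(.010-g0[2]);env.movel([*(S-.06*u),z],F,rate=.1);env.pause(.3)
s=env.sense();print(s['t'],s['ee_pos'],(S-.06*u),z,s['tcp_rot'].round(4).tolist(),s['gripper_width'],s['grasp_force'],s['wrist_force'],s['moment'])
np.save('g0.npy',g0)
p,d=viewer.read_camera('wrist');np.savez('pics/w2.npz',p=p,d=d,pos=s['ee_pos'],R=s['tcp_rot']);cv2.imwrite('pics/w2.png',cv2.resize(p[:,:,::-1],(800,600)))
```

```text
6.525 [0.43394277 0.02146052 0.00467764] [-0.41047624  0.81606404  0.08330135]
7.1083 [0.4338383  0.02122097 0.00467094] 0.0596388178496471 39.99344050884247 [0.41537875 0.26293604 2.77743632]
9.7417 [ 0.53348917 -0.03633048  0.15921557] [ 0.53315505 -0.03632051] 0.15867094085858197 [[0.9774, -0.2113, 0.001], [-0.2113, -0.9774, -0.0002], [0.0011, -0.0001, -1.0]] 0.05972111974648165 39.991579949855804 [ 0.55569126 -0.35399072 -3.84480988] [ 0.00702033 -0.01475992 -0.00980225]
```

View pics/w2.png

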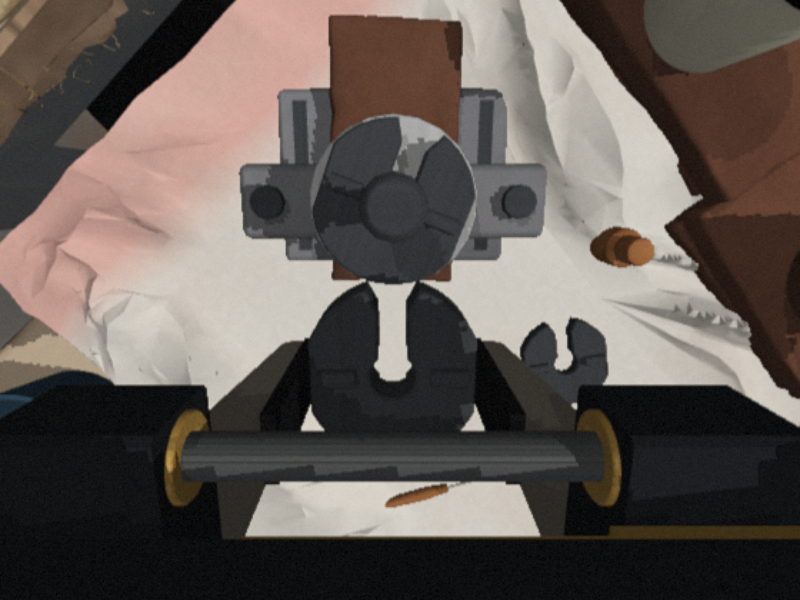

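Slot (394,340) and knob (393,207) line up with the camera axis. Sliding on by feel.

Run:
```python
from h import *
R0=np.diag([1.,-1,-1]);F=rotz(np.radians(-12.2))@R0
u=np.array([np.cos(np.radians(-12.2)),np.sin(np.radians(-12.2)),0]);v=np.array([-u[1],u[0],0])
s=env.sense();f0=s['wrist_force'].copy();S=np.array([.5918,-.049,0]);z=.1587
x=-.06;y=0.;z0=z
while x<.012:
    far=x<-.042
    x+=.009 if far else (.003 if x<-.006 else .001)
    p=S+x*u+y*v;p[2]=z
    env.movel(p,F,rate=.06 if far else .03);s=env.sense();f=s['wrist_force']-f0
    a=s['ee_pos']-S
    print(round(s['t'],2),'cmd %.4f act %.4f lat %.4f/%.4f z %.4f'%(x,a@u,y,a@v,s['ee_pos'][2]),'F',np.round([f@u,f@v,f[2]],1))
    if abs(f@v)>2.5: y+=np.sign(f@v)*.0004
    if abs(f[2])>2.5: z+=np.sign(f[2])*.0004
    if f@u<-4 or np.abs(f).max()>9: print('stop');break
np.save('st.npy',[x,y,z,*f0])
```

```text
10.09 cmd -0.0510 act -0.0505 lat 0.0000/-0.0000 z 0.1587 F [ 0.4 -0.5 -0.6]
10.39 cmd -0.0420 act -0.0416 lat 0.0000/0.0000 z 0.1586 F [-1.  -0.6 -0.7]
10.64 cmd -0.0390 act -0.0389 lat 0.0000/0.0000 z 0.1587 F [ 0.5 -0.5 -1.1]
10.89 cmd -0.0360 act -0.0358 lat 0.0000/-0.0000 z 0.1587 F [-0.1 -0.3  0. ]
11.14 cmd -0.0330 act -0.0328 lat 0.0000/0.0000 z 0.1587 F [-0.4 -0.   0.4]
11.39 cmd -0.0300 act -0.0298 lat 0.0000/0.0000 z 0.1587 F [-0.5 -0.4  0.6]
11.64 cmd -0.0270 act -0.0268 lat 0.0000/-0.0000 z 0.1587 F [-0.7 -0.9 -0.1]
11.89 cmd -0.0240 act -0.0238 lat 0.0000/-0.0000 z 0.1587 F [-0.1 -0.7 -0.1]
12.14 cmd -0.0210 act -0.0208 lat 0.0000/0.0000 z 0.1587 F [ 0.7 -0.7  0.3]
12.39 cmd -0.0180 act -0.0178 lat 0.0000/-0.0000 z 0.1587 F [-0.  -0.9 -0.1]
12.64 cmd -0.0150 act -0.0148 lat 0.0000/-0.0000 z 0.1587 F [ 0.4  0.3 -0.7]
12.89 cmd -0.0120 act -0.0118 lat 0.0000/-0.0000 z 0.1587 F [0.2 0.3 0. ]
13.14 cmd -0.0090 act -0.0088 lat 0.0000/-0.0000 z 0.1587 F [-0.8  0.2  0.1]
13.39 cmd -0.0060 act -0.0058 lat 0.0000/0.0000 z 0.1587 F [-0.4 -0.2  0. ]
13.64 cmd -0.0050 act -0.0050 lat 0.0000/0.0000 z 0.1587 F [ 0.3 -0.4  0.6]
13.89 cmd -0.0040 act -0.0039 lat 0.0000/-0.0000 z 0.1587 F [-0.5 -0.9  0.4]
14.14 cmd -0.0030 act -0.0029 lat 0.0000/0.0000 z 0.1587 F [ 0.1 -0.7 -0.1]
14.39 cmd -0.0020 act -0.0019 lat 0.0000/-0.0000 z 0.1587 F [-0.2 -1.  -0.3]
14.64 cmd -0.0010 act -0.0009 lat 0.0000/0.0000 z 0.1587 F [-0.4 -0.5 -0.5]
14.89 cmd 0.0000 act 0.0001 lat 0.0000/-0.0000 z 0.1587 F [-0.4 -0.6 -0.5]
15.14 cmd 0.0010 act 0.0010 lat 0.0000/-0.0000 z 0.1587 F [ 0.8 -1.  -0.4]
15.39 cmd 0.0020 act 0.0013 lat 0.0000/0.0000 z 0.1584 F [-1.9 -0.5 -0.1]
15.64 cmd 0.0030 act 0.0014 lat 0.0000/0.0000 z 0.1581 F [-5.   0.  -0.1]
stop
```

Run:
```python
from h import *
R0=np.diag([1.,-1,-1]);F=rotz(np.radians(-12.2))@R0
u=np.array([np.cos(np.radians(-12.2)),np.sin(np.radians(-12.2)),0]);v=np.array([-u[1],u[0],0])
st=np.load('st.npy');f0=st[3:];S=np.array([.5918,-.049,0]);z=.1587;x=.0001;y=0.
p=S+x*u;p[2]=z;env.movel(p,F,rate=.03);s=env.sense();print(s['ee_pos'],np.round(s['wrist_force']-f0,1))
n=0
while z>.1405:
    z-=.003 if z>.1562 else .001
    p=S+x*u+y*v;p[2]=z
    env.movel(p,F,rate=.03);s=env.sense();f=s['wrist_force']-f0;a=s['ee_pos']-S
    print(round(s['t'],2),'x %.4f y %.4f cmdz %.4f z %.4f'%(a@u,a@v,z,a[2]),'F',np.round([f@u,f@v,f[2]],1))
    if abs(f@v)>2: y+=np.sign(f@v)*.0004
    if abs(f@u)>2: x+=np.sign(f@u)*.0004
    if f[2]>3.2 or np.abs(f).max()>9: print('stop');break
np.save('st.npy',[x,y,z,*f0])
```

```text
[ 0.59263027 -0.04919481  0.15908189] [-0.2 -1.4 -0.8]
16.14 x 0.0003 y -0.0001 cmdz 0.1557 z 0.1555 F [ 1.1 -0.7  0.5]
16.39 x 0.0002 y 0.0000 cmdz 0.1547 z 0.1547 F [ 0.1 -0.9 -0.2]
16.64 x 0.0001 y -0.0000 cmdz 0.1537 z 0.1536 F [-0.9 -0.5 -0.4]
16.89 x 0.0001 y -0.0000 cmdz 0.1527 z 0.1526 F [-0.4 -1.3 -0.5]
17.14 x 0.0000 y -0.0000 cmdz 0.1517 z 0.1516 F [ 0.3 -1.  -0.9]
17.39 x 0.0000 y -0.0000 cmdz 0.1507 z 0.1506 F [ 0.5  0.  -0.6]
17.64 x 0.0000 y -0.0001 cmdz 0.1497 z 0.1496 F [ 0.  -0.6  0.7]
17.89 x 0.0000 y -0.0000 cmdz 0.1487 z 0.1486 F [-1.   0.2  0.6]
18.14 x 0.0002 y -0.0000 cmdz 0.1477 z 0.1477 F [ 0.3 -0.2  0.4]
18.39 x 0.0002 y 0.0000 cmdz 0.1467 z 0.1468 F [-0.4 -1.1  0.8]
18.64 x 0.0002 y 0.0000 cmdz 0.1457 z 0.1458 F [ 0.2 -0.4  3. ]
18.89 x 0.0002 y 0.0000 cmdz 0.1447 z 0.1448 F [-1.1 -1.9  3.1]
19.14 x 0.0002 y 0.0000 cmdz 0.1437 z 0.1438 F [-0.2 -1.3  3.8]
stop
```

Run:
```python
from h import *
R0=np.diag([1.,-1,-1])
u=np.array([np.cos(np.radians(-12.2)),np.sin(np.radians(-12.2)),0]);v=np.array([-u[1],u[0],0])
x,y,z,*f0=np.load('st.npy');S=np.array([.5918,-.049,0]);z=.1425
s=env.sense();m0=s['moment'][2];a=-12.2
def st(rate=.03):
    p=S+x*u+y*v;p[2]=z
    env.movel(p,rotz(np.radians(a))@R0,rate=rate);s=env.sense();f=s['wrist_force']-f0;d=s['ee_pos']-S
    R=s['tcp_rot'];print(round(s['t'],2),'yaw %.1f x %.4f y %.4f z %.4f'%(np.degrees(np.arctan2(R[1,0],R[0,0])),d@u,d@v,d[2]),'F',np.round([f@u,f@v,f[2]],1),'Mz %.3f'%(s['moment'][2]-m0))
    return f
st()
while a<59:
    a+=7 if a<40 else 3
    f=st()
    if abs(f@v)>2.5: y+=np.sign(f@v)*.0004
    if abs(f@u)>2.5: x+=np.sign(f@u)*.0004
    if np.abs(f).max()>12: print('stop');break
np.save('st.npy',[x,y,z,*f0,a])
```

```text
19.39 yaw -12.2 x 0.0002 y 0.0000 z 0.1426 F [-0.4 -1.1  5.6] Mz -0.098
19.67 yaw -5.4 x 0.0004 y 0.0001 z 0.1427 F [-0.2 -0.2  5.3] Mz 0.054
19.94 yaw 1.6 x 0.0004 y 0.0000 z 0.1426 F [ 0.1 -0.   5.1] Mz -0.017
20.22 yaw 8.5 x 0.0002 y 0.0000 z 0.1425 F [-0.3  0.   5.3] Mz 0.011
20.49 yaw 15.5 x 0.0002 y 0.0000 z 0.1425 F [ 0.3 -0.5  4.6] Mz 0.042
20.77 yaw 22.5 x 0.0001 y 0.0000 z 0.1425 F [ 0.6 -0.6  5.1] Mz 0.030
21.04 yaw 29.5 x 0.0001 y -0.0000 z 0.1425 F [-0.4 -0.5  6.4] Mz 0.013
21.32 yaw 36.5 x 0.0001 y -0.0000 z 0.1424 F [ 0.2 -0.2  5.6] Mz 0.003
21.59 yaw 43.5 x 0.0000 y -0.0000 z 0.1424 F [-0.4 -0.4  5.5] Mz 0.046
21.84 yaw 46.6 x -0.0000 y 0.0000 z 0.1424 F [1.6 0.2 4.4] Mz 0.008
22.09 yaw 49.6 x -0.0003 y 0.0001 z 0.1423 F [-1.3  0.3  4.3] Mz -0.038
22.34 yaw 52.6 x 0.0002 y -0.0002 z 0.1422 F [-0.1 -0.7  3.2] Mz 0.022
22.59 yaw 55.6 x 0.0001 y -0.0002 z 0.1423 F [-0.2  0.8  2.5] Mz -0.015
22.84 yaw 58.6 x 0.0001 y -0.0001 z 0.1424 F [ 0.6 -0.7  3.9] Mz -0.003
23.09 yaw 61.6 x 0.0002 y -0.0003 z 0.1425 F [ 1.3 -1.7  2.9] Mz -0.054
```

Run:
```python
from h import *
R0=np.diag([1.,-1,-1])
u=np.array([np.cos(np.radians(-12.2)),np.sin(np.radians(-12.2)),0]);v=np.array([-u[1],u[0],0])
x,y,z,*f0=np.load('st.npy');f0=f0[:3];S=np.array([.5918,-.049,0])
def st(a,z):
    p=S+x*u+y*v;p[2]=z
    env.movel(p,rotz(np.radians(a))@R0,rate=.03);L=[]
    for _ in range(10): env.pause(.03);s=env.sense();L.append([*(s['wrist_force']-f0),s['moment'][2]])
    print(round(s['t'],2),a,s['ee_pos'][2],np.round(np.mean(L,0),3),s['gripper_width'])
st(62,.1425);st(58,.1425);st(58,.1405);st(66,.1405);st(70,.1405);st(63,.1405)
```

```text
23.68 62 0.1425272581934122 [ 0.511 -2.003  2.623 -0.06 ] 0.05949689293510109
24.26 58 0.14244229318035098 [ 0.282 -0.249  2.825  0.028] 0.05944567606434551
24.84 58 0.14052904288301737 [-1.074  1.411  4.392  0.014] 0.059793187394508195
25.47 66 0.14062620130790068 [ 0.513  0.112  4.296 -0.017] 0.05981748434413166
26.05 70 0.14060459813695486 [ 1.141e+00 -2.900e-01  4.502e+00  3.000e-03] 0.05956927587189227
26.66 63 0.14036361981021195 [ 0.011 -0.056  4.697  0.016] 0.05957348001203658
```

Run:
```python
from h import *
effector.release();s=env.sense();p=s['ee_pos'].copy();print(s['t'],s['gripper_width'],s['wrist_force'])
env.movel([p[0],p[1],.23],None,rate=.12)
R0=np.diag([1.,-1,-1])
env.reach([.56,-.04,.36],R0);env.pause(.3);s=env.sense()
pi,d=viewer.read_camera('wrist');print(s['t'],[(np.round(r['at'],4).tolist(),round(r['score'],2)) for r in tip_of('wrist','thick_center')[:2]])
W=cloud(d,s['ee_pos'],s['tcp_rot']);m=(np.hypot(W[...,0]-.592,W[...,1]+.049)<.036)
P=W[m];print([(round(b,3),int(n)) for b,n in zip(np.arange(.1,.2,.003),np.histogram(P[:,2],bins=np.arange(.1,.203,.003))[0])])
k=P[(P[:,2]>.148)&(P[:,2]<.163)];A=np.c_[k[:,:2]-[.592,-.049],np.ones(len(k))];print('plane',np.linalg.lstsq(A,k[:,2],rcond=None)[0],np.median(k[:,2]),cv2.minEnclosingCircle(k[:,:2].astype(np.float32)))
t=W[np.hypot(W[...,0]-.592,W[...,1]+.049)<.011];print('knob',np.median(t[t[:,2]>.165][:,2]))
c=pi[100:210,215:345];cv2.imwrite('pics/c3.png',np.clip(cv2.resize(c[:,:,::-1],None,fx=5,fy=5,interpolation=cv2.INTER_CUBIC)*1.8,0,255).astype(np.uint8))
q,_=viewer.read_camera('scene');cv2.imwrite('pics/c4.png',cv2.resize(q[150:270,180:340,::-1],None,fx=5,fy=5,interpolation=cv2.INTER_CUBIC))
```

```text
27.2917 0.09187172661386853 [-0.56731158  0.14963745 -0.36391547]
29.3917 [([0.5903, -0.0436, 0.1424], 0.98)]
[(np.float64(0.1), 0), (np.float64(0.103), 0), (np.float64(0.106), 0), (np.float64(0.109), 0), (np.float64(0.112), 0), (np.float64(0.115), 0), (np.float64(0.118), 5), (np.float64(0.121), 202), (np.float64(0.124), 14), (np.float64(0.127), 0), (np.float64(0.13), 0), (np.float64(0.133), 72), (np.float64(0.136), 72), (np.float64(0.139), 31), (np.float64(0.142), 6), (np.float64(0.145), 0), (np.float64(0.148), 11), (np.float64(0.151), 12), (np.float64(0.154), 1696), (np.float64(0.157), 273), (np.float64(0.16), 9), (np.float64(0.163), 0), (np.float64(0.166), 0), (np.float64(0.169), 0), (np.float64(0.172), 0), (np.float64(0.175), 15), (np.float64(0.178), 209), (np.float64(0.181), 86), (np.float64(0.184), 0), (np.float64(0.187), 0), (np.float64(0.19), 0), (np.float64(0.193), 0), (np.float64(0.196), 0), (np.float64(0.199), 0)]
plane [-0.00248278 -0.00360724  0.1560854 ] 0.1560159056975387 ((0.5913596153259277, -0.048639338463544846), 0.033059362322092056)
knob 0.48070370839215765
```

View pics/c3.png

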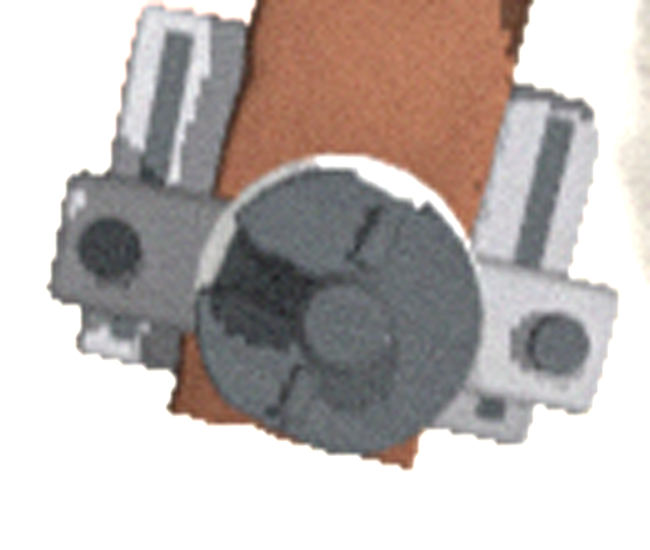

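View pics/c4.png

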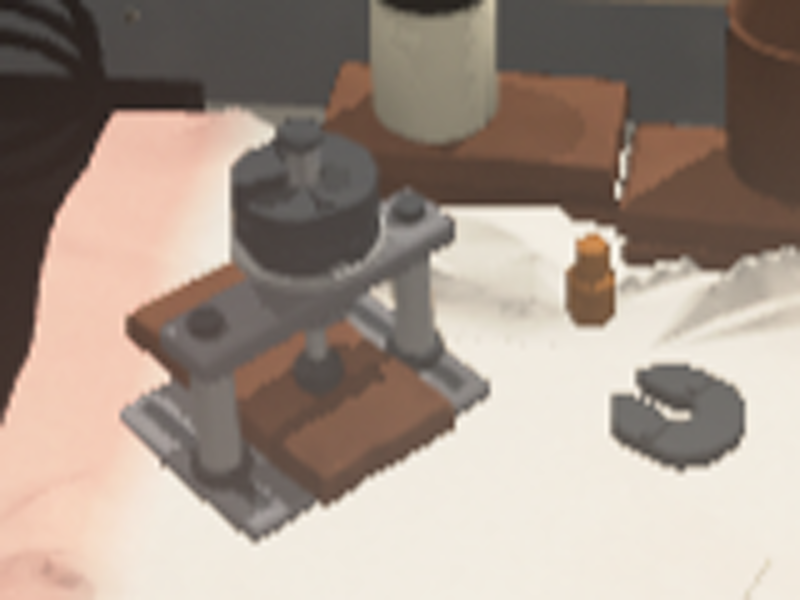

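The thick weight is level. Its top is at 0.156 m (centre about 0.146 m), where 0.1561 m is predicted for keyed home and 0.159 m if it were still on the keys. The foot is down on the tile and the gripper is clear, so I'm handing in.

```bash
python3 -c "
from station import *
print(workorder.finish_job())"
```

```text
the job is handed in; nothing more can be done
None
```

The thick weight is keyed home and flat on the thin weight, its load has brought the foot down on the tile, and I let go and handed the job in at about 29.5 s. The verdict was not reported back.

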